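# Shut the instrument cassette by tucking its cover under the lip

## Task

Shut the small open metal instrument cassette: fold its hinged, springy cover over until it lies flat and, keeping it pressed down, push it along by the raised rib until its edge is tucked fully home beneath the retaining lip, so that it stays shut when you let go. Only push and press; nothing is to be picked up, the cassette stays standing where it is, and the carton, plaster cast and dropper bottle beside it are left alone.

Things in the scene. Friction and masses are not known exactly. Their poses are not given: they have to be found in the camera images.
- cassette: Open aluminium box 128 (x) x 84 (y) x 45 mm, about 1 kg, loose on four rubber feet that hold against a sideways push of 6 N. Origin: centre of underside; x runs from the lip wall (-64 mm, far from the robot) to the hinge wall (+64 mm; faces the robot within 35 degrees), y along the hinge, z up. Side and hinge walls 33 mm high, lip wall 45 mm. Hand instruments lie inside.
- lip_edge (a point): Middle of the lower inner edge of the retaining lip, at cassette frame (-51, 0, 40.5) mm. The lip is a ledge 76 mm long on top of the lip wall that reaches in from x = -64 to -51 mm; underside at z = 40.5 mm, top at z = 45 mm.
- cover_hinge (a point): Middle of the cover's hinge pin, the axis about which it folds (along the cassette's y): cassette frame (56, 0, 36) mm at the start; it shifts with the cover up to 11 mm towards the lip.
- cover_edge (a point): Middle of the cover's free edge, 103 mm from the hinge pin, at mid thickness. With the cover flat and not yet slid it lies 4 mm short of the lip; slid fully home it lies 7 mm beneath it.
- cover_rib (a point): Middle of the top of the raised rib on the outer face of the cover, a plate 103 (pin to free edge) x 70 x 3 mm with its mid-plane through the pin. Rib: parallel to the hinge, 69 to 75 mm from the pin, 36 mm long, 9 mm high; from it to the pin the face is flat. Shut, the outer face is on top: plate top at z = 37.5 mm, 3 mm below the lip's underside, rib top at 46.5 mm.
- cover (a joint): Hinge angle of the cover, rad: 0 = flat on the box (firm stop), pi/2 = upright, 2.0 = leaning back away from the lip (stop). A weak spring and friction hold it open, 1.2 to 1.65 at the start; about 0.1 N m (1 to 2 N near the rib) presses it flat; released untucked it springs up again to about 0.9. Held by the lip alone it rests at about 0.03.
- carriage (a joint): How far the hinge pin and the cover with it have slid towards the lip, m: 0 = back (start), 0.011 = fully home (firm stops). It slides in slots with 1.5 N friction, stays where it is left, and can be pushed either way by the rib. Slid more than 4 mm before the cover is flat, the cover lands on top of the lip.
- gauze_pack: Bystander: small printed carton 94 x 62 x 36 mm, loose beside the cassette on its -y side; origin at the centre of its underside. Leave alone.
- plaster_cast: Bystander: plaster dental cast 58 x 64 x 28 mm, loose beside the cassette on its +y side; origin at the centre of its underside. Leave alone.
- drop_bottle: Bystander: small dropper bottle, 26 mm across, 68 mm high, loose beside the cassette on its +y side; origin at the centre of its underside. Leave alone.
Mind the look-alikes: they are no part of the job. Leave any purple look-alike of the cassette alone.

How it is judged:
On the way, in this order (a step that is already met when the one before it is completed fails the run):
1. the cover is folded over and lies flat, not yet slid under the lip (value of joint cover below 0.09 rad), for 0.05 s.
2. the cover's edge is slid home beneath the lip (value of joint cover below 0.06 rad and value of joint carriage above 0.007 m), for 0.2 s.
At the end, for the whole second after the job is handed in: The cover stays flat on its own (hinge under 0.06 rad) with its edge beneath the lip, slid at least 7 of 11 mm home, and the cassette stands upright and still on the worktop (all of step 2 and velocity of joint cover below 0.05 rad/s and linear speed of cassette below 0.01 m/s and height (world z) of cassette below 0.008 m and angle between cassette's own z axis and vertical below 0.05 rad); the robot touches nothing.
It fails at once if the cassette is lifted or tipped (height (world z) of cassette above 0.012 m or angle between cassette's own z axis and vertical above 0.12 rad).
It fails at once if the cassette is shoved more than 20 mm from its place (distance of cassette from where it was at the start of the episode above 0.02 m).
It fails at once if the gauze carton is pushed, knocked over or picked up (distance of gauze_pack from where it was at the start of the episode above 0.015 m or angle between gauze_pack's own z axis and vertical above 0.3 rad).
It fails at once if the plaster cast is pushed, knocked over or picked up (distance of plaster_cast from where it was at the start of the episode above 0.015 m or angle between plaster_cast's own z axis and vertical above 0.3 rad).
It fails at once if the dropper bottle is pushed, knocked over or picked up (distance of drop_bottle from where it was at the start of the episode above 0.015 m or angle between drop_bottle's own z axis and vertical above 0.3 rad).
It also fails if it takes over 35 s, if anything falls off the work surface, if the arm or the gripper's body presses on something with over 40 N, if the wrist force passes 120 N, or if a joint passes its speed limit or range.

## Robot

A 6-joint arm with a two-finger parallel gripper is mounted at the origin on a cart in front of the work surface, level with it; the furniture and walls round the work are solid. World frame = base frame: x ahead of the robot, y to its left, z up, the work surface at z = 0. Lengths are in m, angles in rad, forces in N, time in s.
With the tool pointing down it reaches from about 0.35 to 0.725 m from the base axis. Payload 6 kg.
Tool frame: the origin (TCP) lies at the very end of the fingers, on their centre line; the grasp point (between the pads) lies 19 mm behind it; z points along the fingers, y is the line along which they close (so a half turn about z gives the same grasp; the last joint's range is limited). The gripper opens to 85 mm and grips with 20 to 120 N. Pads are 22 mm wide; open, the fingers measure 114 mm over their backs; the gripper's body (76 mm by 85 mm) begins 54 mm behind the grasp point. The pads swing forward as they close: fully open they stand 13 mm farther back than shut.
Start: joints at [1.482, 0.04, 0.085, 0, -1.615, -0.334], TCP at [0.246, 0.547, 0.231] pointing down, gripper open.
Joint ranges: [-2.56, 2.56], [-1.29, 2.01], [-1.08, 1.49], [-3.29, 1.98], [-2.81, -0.18], [-2.99, 2.99]. Speed limits (rad/s): [2.57, 2.57, 3.01, 3.14, 3.14, 3.14].

## Interface

Orientations are given as a rotation vector (axis times angle).
In Python, from station import robot, viewer gives the robot as it stands.
- The arm moves only by the shell command python3 -m inch 'ROWS' [FORCE]. ROWS is JSON, a list of rows, each a list of 3 entries, a list of its own where there are three numbers: the shift along the world's x, y, z in cm, then the turn about the world's z in rad, then the opening, from 0 (shut) to 1 (fully open). A call has 1 to 10 rows; each row is the pose to reach, as a shift and turn from the pose commanded when the call began; what a row does not reach only later rows make up. A row lasts 1/8 s, in which the tool goes at most 62.5 mm and 10.7 degrees, less where a joint would pass 70% of its speed; a pose out of reach is approached as far as the arm can. A call with a gripper value outside its range is refused whole. The fingers move at their own pace and stop on an object; FORCE is the grip in N (left out, the last holds). Time passes only in rows, so rows that repeat a pose let the fingers close. It gives the time, the measured TCP pose, the force, the opening and the grip force at its end, in the units of the state.
- robot.observe(): the state, without advancing time (a new reading comes with each control period).
- viewer.get_image(name): name is "scene" or "top"; returns the picture (420x560x3 uint8, blue, green, red); there is no depth.
- viewer.camera_info(name): a dict with "fx", "fy", "cx", "cy" (pixels), "view" (4x4, takes a point from world to camera coordinates). Camera axes: x right, y down, z forward; pixel columns grow to the right and rows downward; lengths in m; the calibration is good to about 2 mm. A picture is of the moment at which its call begins. camera_info takes no time and is no camera call.
- robot.close_job(): hands the job in; it is judged then, once.
The state is a dict: "clock": time; "joints": joint angles; "qd": joint speeds; "joint_efforts": joint torques, N m; "tcp_pos": TCP position; "tcp_rot": TCP orientation; "ft_force": force on the tool from outside, world axes, zero at the start; "wrist_torque": the same for the moment, N m; "grip_width": finger opening in m; "finger_force": force on a finger pad.
Only numpy, scipy, OpenCV 4.12 (cv2) and the standard library are available. Lean on these libraries where they do the work, as an engineer would, in place of code of your own. Each camera call takes 0.05 s, during which the arm holds its last target. There are 200 camera calls.

## Working session

There is one attempt and no reset: what is moved stays moved. The work goes in short steps, Python scripts to look and compute and a shell command to move; the robot and the scene stay as the last step left them, time stands still between calls to the robot, and variables do not carry over. Pictures are saved under pics/ and viewed, at most 10 in all, crops included, and the job is handed in when it is done.

```bash
mkdir -p pics; python3 - <<'E'
from station import robot, viewer
import cv2,numpy as np
for n in("scene","top"):
    cv2.imwrite(f"pics/{n}0.png",viewer.get_image(n)); c=viewer.camera_info(n); print(n,c["fx"],c["fy"],c["cx"],c["cy"]);print(np.round(c["view"],4))
s=robot.observe();print({k:np.round(v,3) for k,v in s.items()})
E
```

```text
scene 456.59881420689254 456.59881420689254 279.4488090887602 211.50351542055878
[[ 0.8148 -0.5797  0.0092 -0.4359]
 [-0.3783 -0.5436 -0.7493  0.2417]
 [ 0.4393  0.6071 -0.6622  0.7872]
 [ 0.      0.      0.      1.    ]]
top 524.642665434836 524.642665434836 286.02893568710175 212.63714214514206
[[ 0.024  -0.9994  0.0248 -0.0234]
 [-0.9853 -0.0278 -0.1683  0.5149]
 [ 0.1689 -0.0204 -0.9854  0.9101]
 [ 0.      0.      0.      1.    ]]
{'clock': np.float64(0.1), 'joints': array([ 1.482,  0.041,  0.084, -0.   , -1.616, -0.334]), 'qd': array([-0.001, -0.001,  0.001,  0.002,  0.   ,  0.001]), 'joint_efforts': array([-5.0000e-03, -3.6935e+01,  3.4828e+01,  6.9520e+00, -5.0000e-03,
        0.0000e+00]), 'tcp_pos': array([0.246, 0.547, 0.23 ]), 'tcp_rot': array([ 3.07 , -0.659, -0.   ]), 'ft_force': array([-0.506,  0.312,  0.18 ]), 'wrist_torque': array([0.037, 0.02 , 0.001]), 'finger_force': np.float64(0.0), 'grip_width': np.float64(0.085)}
```

View pics/scene0.png

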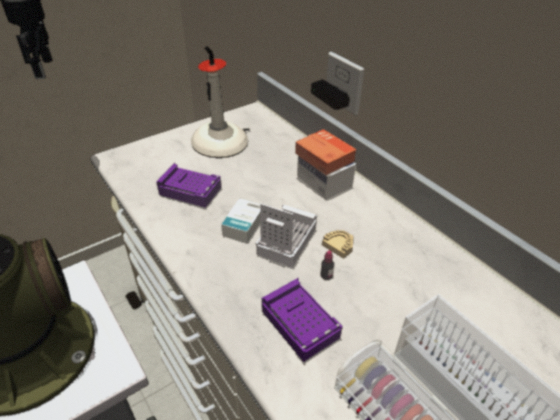

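View pics/top0.png

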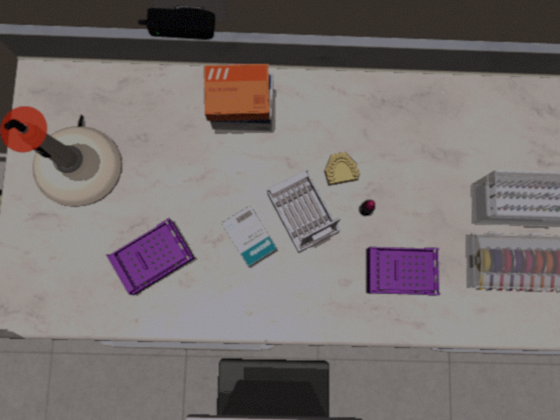

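The silver cassette is at top (303,210) and scene (287,234). Purple look-alikes are at top (150,257) and (403,271). The silver one is meant: it is metal, its cover is open, and it sits between the carton (248,237), the cast (342,168) and the bottle (368,207). I'll confirm this in one enlarged crop of both views.

```bash
python3 - <<'E'
import cv2,numpy as np
a=cv2.imread("pics/top0.png")[155:265,255:355];b=cv2.imread("pics/scene0.png")[190:270,240:330]
a=cv2.resize(a,(400,440),interpolation=cv2.INTER_CUBIC);b=cv2.resize(b,(396,352),interpolation=cv2.INTER_CUBIC)
o=np.zeros((440,796,3),np.uint8);o[:,:400]=a;o[:352,400:]=b;cv2.imwrite("pics/crop0.png",o)
E
```

```text
(no output)
```

View pics/crop0.png

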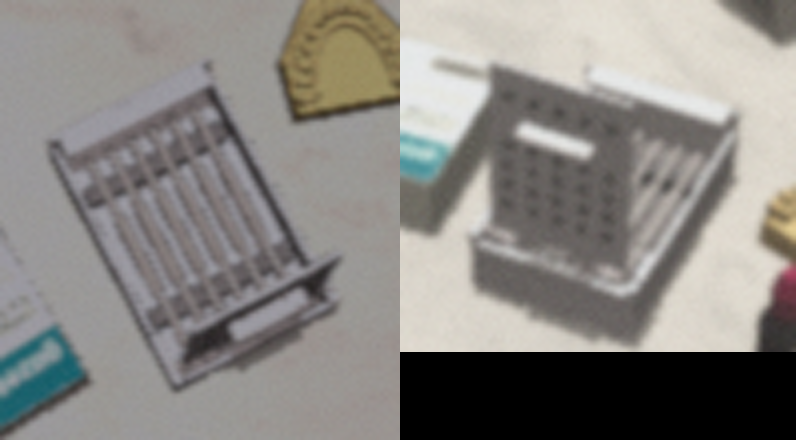

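The crop shows the silver cassette with its cover upright on the robot side and the lip on the far side. In the top view the rib is near (322,234) and the lip's outer corners are near (268,191) and (307,172). In the scene view the rib is near (275,222).

```bash
cat > h.py <<'E'
import numpy as np, cv2
from station import robot, viewer
C={n:viewer.camera_info(n) for n in("scene","top")}
def ray(n,p):
    c=C[n];V=np.array(c["view"]);R,t=V[:3,:3],V[:3,3]
    d=R.T@np.array([(p[0]-c["cx"])/c["fx"],(p[1]-c["cy"])/c["fy"],1]);return -R.T@t,d/np.linalg.norm(d)
def plane(n,p,z):
    o,d=ray(n,p);return o+d*(z-o[2])/d[2]
def tri(pt,ps):
    o1,d1=ray("top",pt);o2,d2=ray("scene",ps)
    s=np.linalg.lstsq(np.c_[d1,-d2],o2-o1,rcond=None)[0];a,b=o1+d1*s[0],o2+d2*s[1]
    return (a+b)/2,np.linalg.norm(a-b)
def proj(n,P):
    c=C[n];q=(np.array(c["view"])@np.r_[P,1])[:3];return np.array([c["fx"]*q[0]/q[2]+c["cx"],c["fy"]*q[1]/q[2]+c["cy"]])
E
python3 - <<'E'
from h import *
np.set_printoptions(precision=4,suppress=True)
T=lambda x,y:(255+x/4,155+y/4); S=lambda x,y:(240+(x-400)/4.4,190+y/4.4)
pts=dict(lipL=((54,145),(590,68)),lipR=((210,66),(738,116)),rib=((270,313),(555,140)),edgeL=((190,333),(492,68)),edgeR=((340,257),(640,122)),hL=((176,386),(475,238)),hR=((336,302),(630,290)))
for k,(a,b) in pts.items(): print(k,*tri(T(*a),S(*b)))
L=plane("top",T(54,145),.045);R=plane("top",T(210,66),.045);print(L,R,np.linalg.norm(L-R))
H=plane("top",T(176,386),.033);H2=plane("top",T(336,302),.033);print(H,H2,np.linalg.norm(H-H2))
d=(L-R);print(np.degrees(np.arctan2(d[1],d[0])));d=H-L;print(np.degrees(np.arctan2(-d[1],-d[0])),np.linalg.norm(d[:2]))
d=H-H2;print(np.degrees(np.arctan2(d[1],d[0])))
c=(L+R+H+H2)/4;print(c)
E
```

```text
lipL [0.5569 0.0218 0.0427] 0.005517405956709127
lipR [ 0.5962 -0.049   0.0423] 0.005025327033625384
rib [ 0.4717 -0.0713  0.1094] 0.002204533842722
edgeL [ 0.4606 -0.0371  0.1319] 0.004458411193976504
edgeR [ 0.4947 -0.0991  0.1283] 0.005297792443920591
hL [ 0.4487 -0.0366  0.0324] 0.00525481447519722
hR [ 0.4874 -0.1083  0.0364] 0.0025213720997511154
[0.5539 0.0231 0.045 ] [ 0.5932 -0.0476  0.045 ] 0.08088061039974433
[ 0.4463 -0.0355  0.033 ] [ 0.4868 -0.1081  0.033 ] 0.08315313136657893
119.04844827604262
28.530681906116097 0.12254122058491666
119.15037907765522
[ 0.52  -0.042  0.039]
```

```bash
python3 -m inch '[[[1.5,-5,0],-0.18,0],[[3,-10,0],-0.36,0],[[4.5,-15,0],-0.54,0],[[6,-20,0],-0.72,0],[[7.5,-25,0],-0.9,0],[[9,-30,0],-1.08,0],[[10.5,-35,0],-1.26,0],[[12,-40,0],-1.44,0],[[13.5,-45,0],-1.62,0],[[15,-50,0],-1.8,0]]'
```

```text
clock: 1.35
tcp_pos: [0.3961, 0.0455, 0.2312]
tcp_rot: [-1.385, 2.819, 0.001]
ft_force: [1.3, 0.1, -0.2]
grip_width: 0.0004
finger_force: 0.0
```

```bash
python3 -m inch '[[[1.2,-4.5,0],-0.15,0],[[2.5,-9,0],-0.3,0],[[3.8,-13.4,0],-0.42,0],[[3.8,-13.4,-4.5],-0.42,0],[[3.8,-13.4,-9],-0.42,0],[[3.8,-13.4,-13],-0.42,0],[[3.8,-13.4,-13],-0.42,0],[[3.8,-13.4,-13],-0.42,0]]'; python3 - <<'E'
from h import *
t=viewer.get_image("top")[150:270,250:350];s=viewer.get_image("scene")[150:270,230:330]
cv2.imwrite("pics/c1.png",np.hstack([cv2.resize(i,(400,480),interpolation=cv2.INTER_CUBIC) for i in(t,s)]))
o=robot.observe();print(o["tcp_pos"],o["tcp_rot"],o["joints"],o["ft_force"])
E
```

```text
clock: 2.35
tcp_pos: [0.435, -0.087, 0.1032]
tcp_rot: [-0.775, 3.042, -0.002]
ft_force: [0.2, 0.6, 1.5]
grip_width: -0.0002
finger_force: 0.0
[ 0.43532895 -0.08672141  0.10359359] [-7.74965482e-01  3.04107598e+00 -9.44989393e-04] [ 2.62517809e-01 -3.83427849e-01 -5.18948614e-01  6.51682619e-04
 -1.43195736e+00 -1.33435955e+00] [-0.06429637  0.74400814  0.21260654]
```

View pics/c1.png

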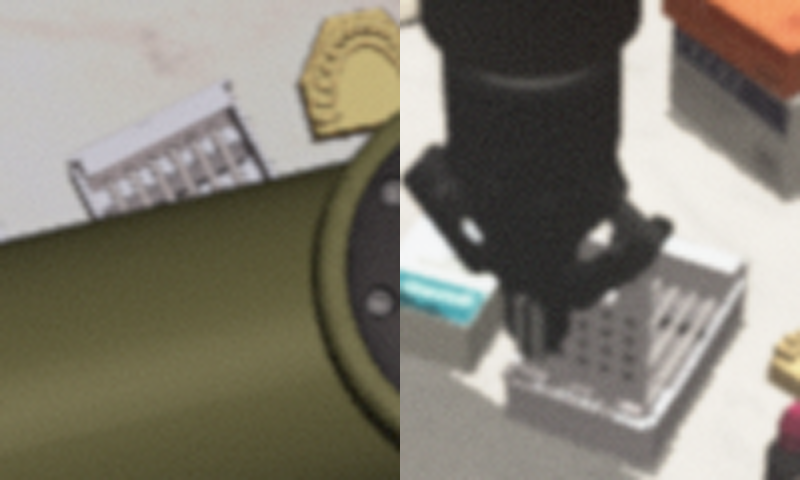

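```bash
python3 - <<'E'
from h import *
for P in [(.435,-.087,.1036),(.4717,-.0713,.109),(.470,-.069,.036),(.435,-.087,.18)]: print(P,proj("scene",P),proj("top",P))
E
```

```text
(0.435, -0.087, 0.1036) [263.42285406 236.45120208] [331.50183279 254.99069163]
(0.4717, -0.0713, 0.109) [274.65739628 222.07801189] [322.76091486 232.69854435]
(0.47, -0.069, 0.036) [273.24368766 248.13463414] [317.73097555 238.827455  ]
(0.435, -0.087, 0.18) [262.81372844 205.59951236] [336.96725417 250.5864963 ]
```

```bash
python3 -m inch '[[[0.9,0.5,-0.2],0,0],[[1.75,0.95,-0.3],0,0],[[2.45,1.35,-0.5],0,0],[[3.0,1.65,-0.7],0,0],[[3.5,1.9,-1.0],0,0],[[3.85,2.1,-1.2],0,0],[[4.2,2.3,-1.5],0,0],[[4.2,2.3,-1.5],0,0]]'; python3 - <<'E'
from h import *
s=viewer.get_image("scene")[150:270,230:330]
cv2.imwrite("pics/c2.png",cv2.resize(s,(500,600),interpolation=cv2.INTER_CUBIC))
o=robot.observe();print(o["tcp_pos"],o["ft_force"])
E
```

```text
clock: 3.45
tcp_pos: [0.4762, -0.0637, 0.0859]
tcp_rot: [0.775, -3.044, -0.0]
ft_force: [0.4, -0.2, 0.9]
grip_width: 0.0001
finger_force: 0.0
[ 0.47615485 -0.06379462  0.08611241] [0.76161564 0.03355269 0.12257018]
```

View pics/c2.png

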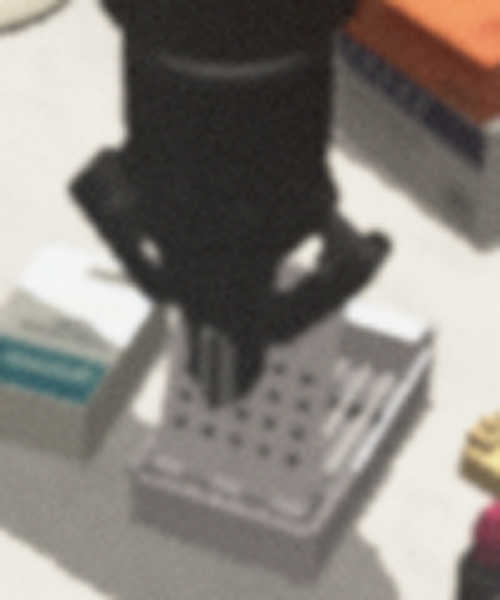

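The cover is tilting towards the lip, with the fingertip at crop (222,400) on its outer face. The tip is a few mm left of the cover's middle (about x=250), so I'll shift it slightly while following the cover down.

```bash
python3 -m inch '[[[0.7,0.2,-0.2],0,0],[[1.25,0.4,-0.5],0,0],[[1.75,0.55,-0.9],0,0],[[2.0,0.65,-1.2],0,0],[[2.2,0.75,-1.5],0,0],[[2.4,0.85,-1.75],0,0],[[2.55,0.95,-2.0],0,0],[[2.55,0.95,-2.0],0,0]]'; python3 - <<'E'
from h import *
s=viewer.get_image("scene")[150:270,230:330]
cv2.imwrite("pics/c3.png",cv2.resize(s,(500,600),interpolation=cv2.INTER_CUBIC))
o=robot.observe();print(o["tcp_pos"],o["ft_force"])
E
```

```text
clock: 4.5
tcp_pos: [0.5016, -0.0543, 0.066]
tcp_rot: [0.775, -3.044, -0.0]
ft_force: [-0.5, 0.6, -0.2]
grip_width: 0.0
finger_force: 0.1
[ 0.50152235 -0.05430921  0.06603439] [-0.95566805 -0.31016822  0.47832646]
```

View pics/c3.png

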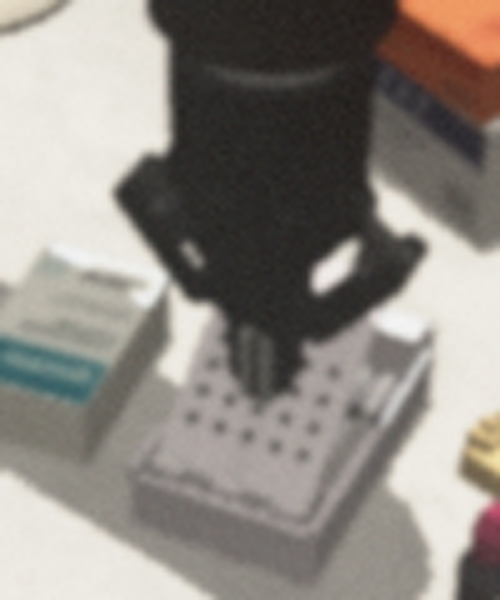

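The cover now leans low over the box, with the tip centred on it at crop (262,400), just hinge-side of the rib. Continuing down.

```bash
python3 -m inch '[[[0.25,0.15,-0.5],0,0],[[0.45,0.25,-1.0],0,0],[[0.55,0.3,-1.5],0,0],[[0.6,0.35,-2.0],0,0],[[0.6,0.35,-2.3],0,0],[[0.6,0.35,-2.6],0,0],[[0.6,0.35,-2.75],0,0],[[0.6,0.35,-2.75],0,0]]'; python3 - <<'E'
from h import *
o=robot.observe();print(o["tcp_pos"],o["ft_force"])
E
```

```text
clock: 5.55
tcp_pos: [0.5075, -0.0509, 0.0386]
tcp_rot: [0.775, -3.044, -0.0]
ft_force: [0.1, 0.7, 0.5]
grip_width: 0.0002
finger_force: 0.4
[ 0.507487   -0.05085415  0.03859825] [0.11718011 0.65861639 0.47655561]
```

```bash
python3 -m inch '[[[0,0,-0.1],0,0],[[0,0,-0.15],0,0],[[0,0,-0.15],0,0]]';python3 -m inch '[[[0,0,-0.05],0,0],[[0,0,-0.05],0,0]]'
```

```text
clock: 5.92
tcp_pos: [0.5076, -0.0509, 0.0375]
tcp_rot: [0.775, -3.044, -0.0]
ft_force: [-0.9, 0.1, 4.0]
grip_width: 0.0
finger_force: 1.8
clock: 6.18
tcp_pos: [0.5078, -0.0509, 0.0373]
tcp_rot: [-0.776, 3.044, -0.0]
ft_force: [-2.1, 0.8, 6.2]
grip_width: -0.0001
finger_force: 2.9
```

```bash
python3 -m inch '[[[0.26,0.14,0],0,0],[[0.53,0.29,0],0,0],[[0.79,0.43,0],0,0],[[0.96,0.53,0],0,0],[[1.14,0.62,0],0,0],[[1.32,0.72,0],0,0],[[1.49,0.82,0],0,0]]'; python3 - <<'E'
from h import *
s=viewer.get_image("scene")[150:270,230:330]
cv2.imwrite("pics/c4.png",cv2.resize(s,(500,600),interpolation=cv2.INTER_CUBIC))
o=robot.observe();print(o["tcp_pos"],o["ft_force"])
E
```

```text
clock: 7.05
tcp_pos: [0.5219, -0.0435, 0.0372]
tcp_rot: [0.775, -3.042, 0.002]
ft_force: [-4.8, -2.1, 7.1]
grip_width: -0.0002
finger_force: 3.3
[ 0.52212552 -0.04344091  0.03715555] [-3.19432947 -1.4035616   6.62152354]
```

View pics/c4.png

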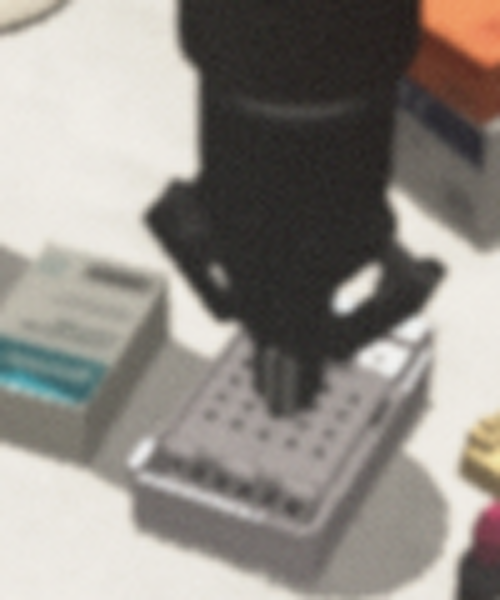

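The cover is flat and has slid: a dark gap has opened at the hinge end (crop y≈480). I'll ease the pressure a little and push on until the rib is firmly driven home.

```bash
python3 -m inch '[[[0,0,0.06],0,0],[[0.26,0.14,0.06],0,0],[[0.44,0.24,0.06],0,0]]';  python3 -m inch '[[[0.18,0.1,0],0,0],[[0.3,0.17,0],0,0]]'
```

```text
clock: 7.48
tcp_pos: [0.527, -0.0404, 0.0373]
tcp_rot: [0.775, -3.044, 0.0]
ft_force: [-2.9, -1.0, 3.8]
grip_width: -0.0004
finger_force: 2.0
clock: 7.72
tcp_pos: [0.53, -0.0385, 0.0373]
tcp_rot: [0.775, -3.044, -0.0]
ft_force: [-2.5, -2.1, 4.7]
grip_width: -0.0003
finger_force: 1.9
```

```bash
python3 -m inch '[[[0.09,0.05,0],0,0],[[0.09,0.05,0],0,0]]';  python3 -m inch '[[[0.09,0.05,0],0,0],[[0.09,0.05,0],0,0]]'; python3 -m inch '[[[0.09,0.05,0],0,0],[[0.09,0.05,0],0,0]]'
```

```text
clock: 7.98
tcp_pos: [0.531, -0.0379, 0.0373]
tcp_rot: [-0.775, 3.044, 0.0]
ft_force: [-1.1, -1.8, 2.8]
grip_width: 0.0001
finger_force: 1.7
clock: 8.22
tcp_pos: [0.5318, -0.0375, 0.0373]
tcp_rot: [-0.775, 3.044, 0.0]
ft_force: [-2.1, -1.9, 3.5]
grip_width: 0.0002
finger_force: 1.7
clock: 8.48
tcp_pos: [0.5327, -0.037, 0.0373]
tcp_rot: [-0.775, 3.044, 0.0]
ft_force: [-1.4, -1.2, 3.7]
grip_width: 0.0001
finger_force: 1.5
```

```bash
for i in 1; do python3 -m inch '[[[0.09,0.05,0],0,0],[[0.09,0.05,0],0,0]]';  python3 -m inch '[[[0.09,0.05,0],0,0],[[0.09,0.05,0],0,0]]'; done; python3 - <<'E'
from h import *
s=viewer.get_image("scene")[180:270,240:330]
cv2.imwrite("pics/c5.png",cv2.resize(s,(600,600),interpolation=cv2.INTER_CUBIC))
o=robot.observe();print(o["tcp_pos"],o["ft_force"])
E
```

```text
clock: 8.72
tcp_pos: [0.5337, -0.0365, 0.0373]
tcp_rot: [-0.775, 3.044, 0.0]
ft_force: [-2.1, -1.4, 2.2]
grip_width: -0.0002
finger_force: 1.4
clock: 8.98
tcp_pos: [0.5346, -0.036, 0.0373]
tcp_rot: [-0.775, 3.044, 0.0]
ft_force: [-0.5, -0.3, 2.9]
grip_width: 0.0001
finger_force: 1.3
[ 0.53456564 -0.03597995  0.03734518] [-0.67981043 -1.12831473  3.05444487]
```

View pics/c5.png

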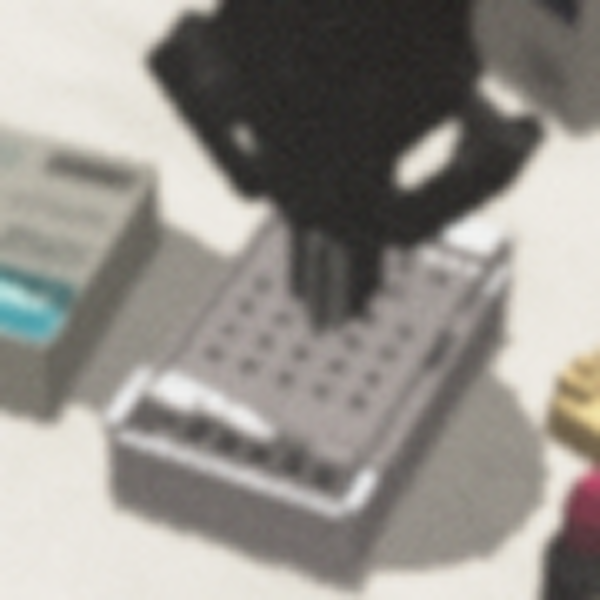

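The cassette has not moved: its corners are still near (257,243) and (293,255). The gap at the hinge end shows the slide, and the rib is hidden behind the fingers. I'll push on until the stop is felt.

```bash
python3 -m inch '[[[0.09,0.05,-0.01],0,0],[[0.09,0.05,-0.02],0,0]]';  python3 -m inch '[[[0.09,0.05,0],0,0],[[0.09,0.05,0],0,0]]'; python3 -m inch '[[[0.09,0.05,0],0,0],[[0.09,0.05,0],0,0]]'
```

```text
clock: 9.28
tcp_pos: [0.5354, -0.0355, 0.0372]
tcp_rot: [0.775, -3.044, -0.0]
ft_force: [-1.6, -1.7, 4.1]
grip_width: -0.0003
finger_force: 1.8
clock: 9.52
tcp_pos: [0.5356, -0.0355, 0.037]
tcp_rot: [0.775, -3.042, 0.0]
ft_force: [-4.6, -3.3, 5.3]
grip_width: 0.0001
finger_force: 3.8
clock: 9.78
tcp_pos: [0.5357, -0.0355, 0.0368]
tcp_rot: [0.774, -3.04, 0.001]
ft_force: [-7.6, -4.4, 5.2]
grip_width: -0.0001
finger_force: 5.3
```

The stop is firm: the TCP has halted with 8.8 N along the slide. Now I'll unload and lift straight up.

```bash
python3 -m inch '[[[-0.18,-0.1,0.02],0,0],[[-0.2,-0.11,0.1],0,0],[[-0.2,-0.11,0.3],0,0],[[-0.2,-0.11,1],0,0],[[-0.2,-0.11,3],0,0],[[-0.2,-0.11,7],0,0],[[-0.2,-0.11,12],0,0],[[-3,-2,17],0,0],[[-6,-4,20],0,0],[[-9,-5,20],0,0]]';python3 -m inch '[[[0,5.5,0],0,0],[[0,11,0],0,0],[[0,16,0],0,0],[[0,21,0],0,0],[[0,21,0],0,0]]'; python3 - <<'E'
from h import *
t=viewer.get_image("top")[155:265,255:355];s=viewer.get_image("scene")[190:270,240:330]
o=np.zeros((440,800,3),np.uint8);o[:,:400]=cv2.resize(t,(400,440),interpolation=cv2.INTER_CUBIC);o[:352,400:796]=cv2.resize(s,(396,352),interpolation=cv2.INTER_CUBIC)
cv2.imwrite("pics/c6.png",o);print(robot.observe()["tcp_pos"])
E
```

```text
clock: 11.02
tcp_pos: [0.4474, -0.0852, 0.2409]
tcp_rot: [-0.773, 3.039, -0.001]
ft_force: [-0.5, 0.2, -0.4]
grip_width: -0.0002
finger_force: 0.0
clock: 11.65
tcp_pos: [0.4468, 0.1282, 0.237]
tcp_rot: [0.782, -3.042, -0.001]
ft_force: [-0.1, -0.5, -0.5]
grip_width: -0.0002
finger_force: 0.0
[0.44714153 0.1258634  0.23748927]
```

View pics/c6.png

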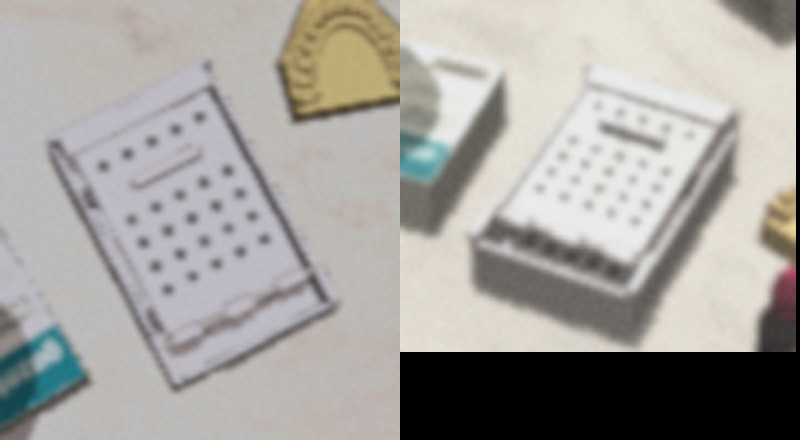

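The cover lies flat under the lip with the arm clear, and the cassette corners are unchanged at crop (54,145) and (176,386). The rib middle is at top crop (167,167). I'll check the slide numerically, then hand in.

```bash
python3 - <<'E'
from h import *
T=lambda x,y:(255+x/4,155+y/4)
r=plane("top",T(167,167),.0465);L=(plane("top",T(54,145),.045)+plane("top",T(210,66),.045))/2;H=(plane("top",T(176,386),.033)+plane("top",T(336,302),.033))/2
u=np.array([.877,.48,0]);print("rib to lip wall outer",(L-r)@u,"home: .037, back .048; rib to hinge wall", (r-H)@u,"home .091, back .080")
slid=.048-(L-r)@u
if slid>.007: print(robot.close_job())
E
```

```text
rib to lip wall outer 0.033056354072112944 home: .037, back .048; rib to hinge wall 0.0893745161549587 home .091, back .080
the job is handed in; nothing more can be done
None
```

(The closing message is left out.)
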